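Drive the seated plug out of the scale's pole socket

TASK

Take the ejector rod from its wooden stand and push it down through the brass ring of the blue pole socket, driving the orange plug out of the bottom so that it falls into the catch tray. Keep pressing gently until the rod's shoulder is felt to sit home on the brass ring and hold it there for a moment with a light press of about 10 N, never pushing with more than 25 N; then draw the rod out and put it back upright, fully down in its stand. Do not disturb the jar, mug, hammer or piece of firewood.

Things in the scene. Friction and masses are not known exactly. Their poses are not given: they have to be found in the camera images.
- socket: Blue steel pole socket of a platform scale, fixed over two timber blocks. Origin on the table below the bore's axis, z up. Blue block 70 x 134 x 60 mm (x, y, z), underside 75 mm and top 135 mm above the table; bolt heads 5 mm high on top near its +y and -y ends. Timber at its +y and -y sides, open below to +x and -x. A vertical 18 mm bore runs through its middle.
- bore (a point): Centre of the bore at the blue block's top, 135 mm above the table. A brass ring, 36 mm outside and 15 mm inside diameter, stands here coaxial with the bore. Its flat top is 4 to 34 mm above this point: set differently each time, not measured, rigid under load.
- tray (a point): Middle of the inner floor of the grey catch tray fixed on the table under the bore, 150 x 72 mm (socket's x, y), 20 mm high, walls 4 mm, floor about 4 mm above the table. The socket's bore is straight above.
- plug: Orange plastic plug, 16 mm diameter, 24 mm long, 20 g, origin at the centre of its underside, z along its axis. It starts seated in the bore, underside 78 mm and top 102 mm above the table, held by sprung balls with a steady friction of about 10 to 16 N (different each time); it drops free after being pushed down about 17 mm.
- stand: Fixed wooden stand for the rod, 70 x 70 x 104 mm high, origin on the table under its middle, z up. A vertical through hole of 17 mm diameter in its middle.
- stand_hole (a point): Centre of the stand's hole at the stand's top, 104 mm above the table.
- rod: Ejector rod, about 220 g, 170 mm long, upright in the stand at the start. Origin at the centre of its lower tip, z up along the rod. From the tip: steel shank 13 mm diameter, 98 mm long, bevelled over 2.5 mm to 8 mm at the tip; shoulder disc 34 mm diameter, 98 to 104 mm; red round handle 22 mm diameter, 104 to 164 mm; red cap 28 mm diameter, 164 to 170 mm.
- rod_grip (a point): Middle of the rod's red handle, on its axis, 134 mm above the tip: grip here.
- rod_shoulder (a point): Centre of the underside of the rod's shoulder, 98 mm above the tip. It rests on the stand's top at the start (tip 6 mm above the table) and must come down onto the brass ring in the socket (tip then 41 to 71 mm above the table).
- jar: Bystander: amber jar with steel cap, 64 mm diameter, 85 mm high, origin under its middle.
- mug: Bystander: white cup, 66 mm diameter, 80 mm high, origin under its middle.
- hammer: Bystander: hammer lying on the table.
- billet: Bystander: piece of firewood 35 x 200 x 28 mm high, origin under its middle.
Not all that is in view belongs to the job. What is meant by the socket is not pink, and is the larger of those in its own colour.

How it is judged:
On the way, in this order (a step that is already met when the one before it is completed fails the run):
1. the rod's tip is down in the brass ring, with the plug still seated in the bore (horizontal distance between rod and bore below 0.004 m and angle between rod's own z axis and vertical below 0.08 rad and z of rod in the frame of socket below 0.132 m and z of plug in the frame of socket above 0.074 m), for 0.05 s.
2. the plug is driven out of the bottom by the rod in the bore and lies in the catch tray (horizontal distance between rod and bore below 0.004 m and angle between rod's own z axis and vertical below 0.08 rad and z of plug in the frame of socket below 0.045 m and x of plug in the frame of socket between -0.075 and 0.075 m and y of plug in the frame of socket between -0.036 and 0.036 m and z of rod in the frame of socket below 0.096 m), for 0.1 s.
3. the rod's shoulder is pressed home on the brass ring with more than 7 N (horizontal distance between rod and bore below 0.004 m and angle between rod's own z axis and vertical below 0.08 rad and z of rod in the frame of socket below 0.0725 m and contact force between rod and socket above 7 N), for 0.3 s.
At the end, for the whole second after the job is handed in: The plug lies at rest in the catch tray under the socket; the rod stands released and at rest in its stand, upright within 3 degrees, tip within 6 mm of the hole's axis, shoulder down on the stand's top within 3 mm (z of plug in the frame of socket below 0.045 m and x of plug in the frame of socket between -0.075 and 0.075 m and y of plug in the frame of socket between -0.036 and 0.036 m and horizontal distance between rod and stand_hole below 0.006 m and angle between rod's own z axis and vertical below 0.05 rad and z of rod in the frame of stand between 0.002 and 0.009 m and linear speed of each of rod, plug below 0.02 m/s); the robot touches nothing.
It fails at once if the rod presses on the plug with more than 25 N (contact force between rod and plug above 25 N).
It fails at once if the rod presses on the socket or its ring with more than 25 N (contact force between rod and socket above 25 N).
It fails at once if the robot itself presses on the socket with more than 25 N (contact force between the arm and socket above 25 N).
It fails at once if the jar, mug, hammer or firewood is moved more than 30 mm (distance of any of jar, mug, hammer, billet from where it was at the start of the episode above 0.03 m).
It also fails if it takes over 72 s, if anything falls off the work surface, if the arm or the gripper's body presses on something with over 40 N, if the wrist force passes 120 N, or if a joint passes its speed limit or range.

ROBOT

A 6-joint arm with a two-finger parallel gripper is mounted at the origin on the work surface. World frame = base frame: x ahead of the robot, y to its left, z up, the work surface at z = 0. Lengths are in m, angles in rad, forces in N, time in s.
With the tool pointing down it reaches from about 0.425 to 0.95 m from the base axis. Payload 3.5 kg.
Tool frame: the origin (TCP) lies on the centre line of the jaws, within the pads' length; the fingertips stand 11 mm ahead of it and the grasp point (between the pads) lies 8 mm behind it; y points along the fingers, x is the direction in which the jaws open and shut, and the axes are right-handed (so a half turn about y gives the same grasp; the last joint's range is limited). The gripper opens to 85 mm and grips with 20 to 120 N. Pads are 22 mm wide; open, the fingers measure 114 mm over their backs; the gripper's body (76 mm by 85 mm) begins 54 mm behind the grasp point. The pads swing forward as they close: fully open they stand 13 mm farther back than shut.
Start: joints at [0.992, 0.286, 1.577, -0, 1.279, -0.15], TCP at [0.281, 0.614, 0.242] pointing down, gripper open.
Joint ranges: [-2.77, 2.77], [-0.9, 2.22], [0.21, 2.48], [-1.53, 4.67], [0.24, 2.81], [-2.84, 2.84]. Speed limits (rad/s): [2.79, 2.79, 3.14, 3.14, 3.14, 3.14].

INTERFACE

Orientations are given as a unit quaternion [x, y, z, w].
In Python, from plant import get_state, read_camera, sign_off gives the robot as it stands.
- The arm moves only by the shell command python3 -m inch 'ROWS' [FORCE]. ROWS is JSON, a list of rows, each an object of numbers: "ax", "ay", "az": the turn, a rotation vector about the tool's x, y, z in rad; "x", "y", "z": the shift along the tool's x, y, z in mm; "hand": the closure, from -1 (fully open) to 1 (shut). In form: [{"ax": .., "ay": .., "az": .., "x": .., "y": .., "z": .., "hand": ..}, ...]. A call has 1 to 5 rows; each row shifts and turns the commanded pose from where the row before left it, along the tool's axes as they then stand; what a row does not reach is not made up. A row lasts 1/12 s, in which the tool goes at most 41.7 mm and 7.16 degrees, less where a joint would pass 70% of its speed; a pose out of reach is approached as far as the arm can. A call with a gripper value outside its range is refused whole. The fingers move at their own pace and stop on an object; FORCE is the grip in N (left out, the last holds). Time passes only in rows, so rows that do not move let the fingers close. It gives the time, the measured TCP pose, the force and the opening at its end, in the units of the state.
- get_state(): the state, without advancing time (a new reading comes with each control period).
- read_camera(name): name is "scene" or "top"; returns a dict with "img" (480x640x3 uint8, red, green, blue), "fov_y" (degrees; the focal length in pixels is half the picture's height over the tangent of half this angle, whatever the lens; pixels are square), "cx", "cy" (the principal point, pixels), "T" (4x4, takes a point from camera to world coordinates). Camera axes: x right, y down, z forward; pixel columns grow to the right and rows downward; lengths in m; the calibration is good to about 2 mm. A picture is of the moment at which its call begins. There is no depth.
- sign_off(): hands the job in, once; it reports no verdict.
The state is a dict: "time": time; "qpos": joint angles; "dq": joint speeds; "joint_efforts": joint torques, N m; "eef_pos": TCP position; "tcp_rot": TCP orientation; "contact_force": force on the tool from outside, world axes, zero at the start; "wrist_torque": the same for the moment, N m; "opening": opening from 0.0 (shut) to 1.0 (fully open).
Only numpy, scipy, OpenCV 4.12 (cv2) and the standard library are available. Lean on these libraries where they do the work, as an engineer would, in place of code of your own. Each camera call takes 0.05 s, during which the arm holds its last target. There are 200 camera calls.

## Working session

There is one attempt and no reset: what is moved stays moved. The work goes in short steps, Python scripts to look and compute and a shell command to move; the robot and the scene stay as the last step left them, time stands still between calls to the robot, and variables do not carry over. Pictures are saved under pics/ and viewed, about 8 in all and at most 12, crops included, and the job is handed in when it is done.

```bash
mkdir -p pics
cat > h.py <<'E'
import numpy as np,cv2
from scipy.spatial.transform import Rotation as R
from plant import get_state,read_camera,sign_off
def cam(n):
    c=read_camera(n);c['f']=c['img'].shape[0]/2/np.tan(np.radians(c['fov_y'])/2);return c
def save(c,p,box=None,s=1):
    im=cv2.cvtColor(c['img'],cv2.COLOR_RGB2BGR)
    if box:x0,y0,x1,y1=box;im=im[y0:y1,x0:x1]
    cv2.imwrite(p,cv2.resize(im,None,fx=s,fy=s,interpolation=cv2.INTER_CUBIC))
def ray(c,u,v,z):
    T=np.array(c['T']);d=T[:3,:3]@np.array([(u-c['cx'])/c['f'],(v-c['cy'])/c['f'],1]);o=T[:3,3]
    return o+d*(z-o[2])/d[2]
def proj(c,p):
    T=np.array(c['T']);q=T[:3,:3].T@(np.array(p)-T[:3,3]);return q[0]/q[2]*c['f']+c['cx'],q[1]/q[2]*c['f']+c['cy']
E
python3 - <<'E'
from h import *
for n in('scene','top'):
    c=cam(n);save(c,f'pics/{n}1.png');np.save(n+'.npy',c,allow_pickle=True);print(n,c['f'],c['cx'],c['cy'],np.round(c['T'],3).tolist())
print(get_state())
E
```

```text
scene 524.1659524903356 318.30559077070535 228.70099938457886 [[-0.462, 0.697, -0.548, 1.087], [0.887, 0.362, -0.288, 0.377], [-0.002, -0.619, -0.785, 0.894], [0.0, 0.0, 0.0, 1.0]]
top 507.3044890776684 317.4705874758986 238.315165556752 [[0.024, -0.994, 0.11, 0.45], [-1.0, -0.023, 0.01, 0.065], [-0.007, -0.11, -0.994, 1.008], [0.0, 0.0, 0.0, 1.0]]
{'time': 0.1, 'qpos': array([ 9.92016483e-01,  2.87112326e-01,  1.57801117e+00, -2.41869809e-05,
        1.27861619e+00, -1.50028861e-01]), 'dq': array([-0.00211593, -0.00222737, -0.00167565, -0.00163166,  0.00120824,
        0.00097985]), 'joint_efforts': array([ 5.58216307e-04, -4.07297087e+01, -2.93698847e+01, -1.35006062e-04,
        3.45230292e-03, -2.81318273e-05]), 'eef_pos': array([0.28030372, 0.61342513, 0.2410725 ]), 'tcp_rot': array([ 0.59523936,  0.38149849, -0.38287742, -0.59460398]), 'contact_force': array([ 0.95720432, -0.38932577, -0.64486323]), 'wrist_torque': array([ 0.02434225,  0.04932368, -0.06006214]), 'opening': 1.0010707176245341}
```

View pics/scene1.png

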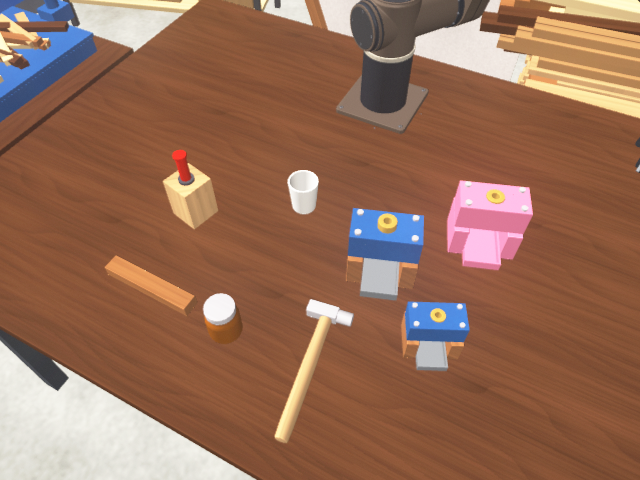

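View pics/top1.png

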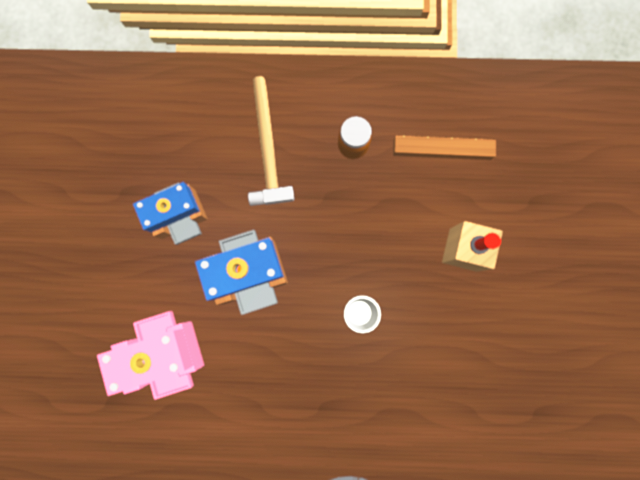

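The candidates for the socket are the pink one (scene 495,196; top 141,362), the large blue one (scene 387,222; top 238,268) and the small blue one (scene 437,315; top 163,205). I choose the large blue one. The rod is in its stand at scene (182,165) and top (490,240). Next is a close crop to check both.

Run:
```python
from h import *
t=np.load('top.npy',allow_pickle=True).item();s=np.load('scene.npy',allow_pickle=True).item()
def crop(c,x,y):
    im=cv2.cvtColor(c['img'],cv2.COLOR_RGB2BGR)[y-40:y+40,x-50:x+50];return cv2.resize(im,(400,300)[:1]+(320,)[:1],interpolation=cv2.INTER_CUBIC)
cv2.imwrite('pics/c1.png',cv2.resize(np.vstack([np.hstack([crop(t,238,268),crop(s,387,235)]),np.hstack([crop(t,478,245),crop(s,190,190)])]),(750,600)))
def mask(c,lo,hi,box):
    h=cv2.cvtColor(c['img'],cv2.COLOR_RGB2HSV);m=cv2.inRange(h,lo,hi);z=np.zeros_like(m);x0,y0,x1,y1=box;z[y0:y1,x0:x1]=m[y0:y1,x0:x1];return z
for n,c,b in(('top',t,(215,245,262,292)),('scene',s,(370,205,405,240))):
    m=mask(c,(15,120,60),(35,255,255),b)
    k,_=cv2.findContours(m,cv2.RETR_EXTERNAL,cv2.CHAIN_APPROX_NONE);k=max(k,key=cv2.contourArea);print(n,'ring',cv2.fitEllipse(k),cv2.boundingRect(k))
for n,c,b in(('top',t,(440,215,520,275)),('scene',s,(160,140,205,190))):
    for lo,hi in(((0,180,60),(8,255,255)),((172,180,60),(180,255,255))):
        m=mask(c,lo,hi,b);y,x=m.nonzero()
        if len(x):print(n,'red',x.min(),x.max(),y.min(),y.max(),x.mean(),y.mean(),len(x))
# blue top bolts
for n,c,b in(('top',t,(190,230,292,310)),('scene',s,(340,200,430,260))):
    m=mask(c,(0,0,170),(180,70,255),b);_,_,st,ce=cv2.connectedComponentsWithStats(m);print(n,[(np.round(q,1).tolist(),int(a[4])) for q,a in zip(ce[1:],st[1:]) if a[4]>8])
```

```text
top ring ((236.86680603027344, 268.082275390625), (18.496042251586914, 19.915145874023438), 96.61101531982422) (227, 259, 21, 19)
scene ring ((386.94842529296875, 223.02281188964844), (18.079538345336914, 18.508188247680664), 50.379432678222656) (378, 214, 19, 19)
top red 475 501 233 248 488.8372881355932 241.5186440677966 295
scene red 172 189 150 180 181.316715542522 163.80058651026394 341
top [([193.6, 232.3], 50), ([238.1, 241.1], 385), ([262.2, 245.6], 47), ([229.8, 262.2], 22), ([243.9, 260.4], 9), ([204.4, 264.3], 49), ([270.4, 272.2], 47), ([255.7, 297.3], 783), ([212.3, 290.9], 49)]
scene [([359.9, 211.6], 34), ([415.5, 217.6], 34), ([357.4, 231.5], 34), ([414.8, 237.9], 40), ([369.7, 258.7], 22)]
```

View pics/c1.png

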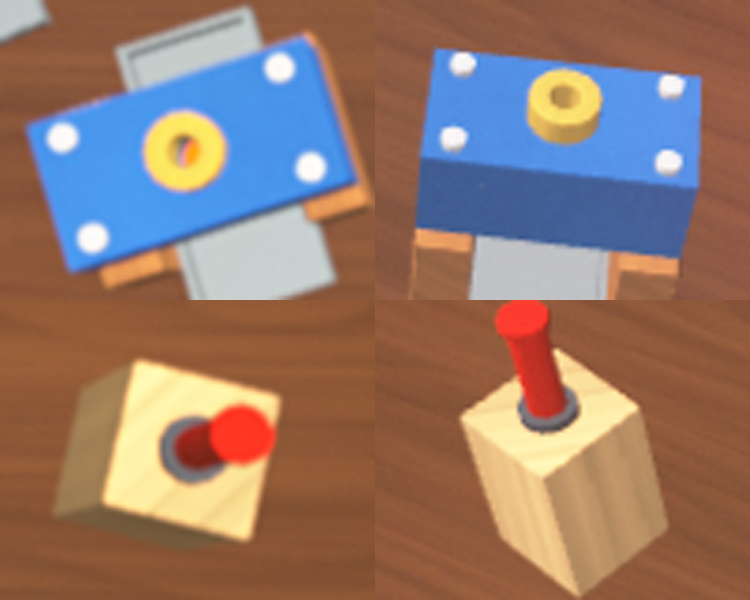

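The large blue socket is the one, with a brass ring and the orange plug visible down the bore (top crop 185,150). The rod is upright in its stand: cap centre at top px (492.5,240.7) and scene px (179.2,154.8). I'll compute positions from these.

Run:
```python
from h import *
t=np.load('top.npy',allow_pickle=True).item();s=np.load('scene.npy',allow_pickle=True).item()
bt=[(262.2,245.6),(204.4,264.3),(270.4,272.2),(212.3,290.9)];bs=[(359.9,211.6),(415.5,217.6),(357.4,231.5),(414.8,237.9)]
for c,b in((t,bt),(s,bs)):
    P=np.array([ray(c,u,v,.139) for u,v in b]);print('bore',P.mean(0).round(4)); print(P.round(3).tolist())
for c,q in((t,(492.5,240.7)),(s,(179.2,154.8))):print('cap',ray(c,*q,.176).round(4))
print('standtop',ray(t,479.4,245.1,.104).round(4))
for n,u,v in(('scene stand',180+(547-375)/3.75-40,150+113/3.75),):print(n,ray(s,u,v,.104).round(4))
for z in(.139,.15,.16,.169):print(z,ray(t,236.9,268.1,z).round(4))
for n,uv,z in(('mug',(362,314),.08),('jar',(356,132),.085),('billet',(445,146),.028),('pink',(141,362),.14)):print(n,ray(t,*uv,z).round(3))
S=get_state();print(R.from_quat(S['tcp_rot']).as_matrix().round(3))
```

```text
bore [0.4911 0.2095 0.139 ]
[[0.531, 0.168, 0.139], [0.496, 0.266, 0.139], [0.486, 0.153, 0.139], [0.451, 0.251, 0.139]]
bore [0.4925 0.208  0.139 ]
[[0.487, 0.151, 0.139], [0.453, 0.249, 0.139], [0.532, 0.167, 0.139], [0.498, 0.265, 0.139]]
cap [ 0.5443 -0.2149  0.176 ]
cap [ 0.5473 -0.214   0.176 ]
standtop [ 0.5441 -0.2157  0.104 ]
scene stand [ 0.5479 -0.2152  0.104 ]
0.139 [0.4913 0.2103 0.139 ]
0.15 [0.4907 0.2084 0.15  ]
0.16 [0.4903 0.2068 0.16  ]
0.169 [0.4898 0.2053 0.169 ]
mug [ 0.416 -0.01   0.08 ]
jar [0.754 0.007 0.085]
billet [ 0.748 -0.174  0.028]
pink [0.33  0.365 0.14 ]
[[ 0.416 -0.001 -0.909]
 [ 0.909 -0.002  0.416]
 [-0.002 -1.     0.   ]]
```

Bore is at about (0.4918, 0.2088) and the stand hole at about (0.546, -0.215). Tool y points down, so I can keep the present orientation: `dx_t=.416dx+.909dy`, `dz_t=-.909dx+.416dy`. I'm moving to above the stand.

```bash
python3 -m inch '[{"x":-12,"z":-11},{"x":-25,"z":-23},{"x":-26,"z":-23.5},{"x":-26,"z":-23.5},{"x":-26,"z":-23.5}]' 40
for i in 1 2 3 4; do :; done
python3 -m inch '[{"x":-26,"z":-23.5},{"x":-26,"z":-23.5},{"x":-26,"z":-23.5},{"x":-26,"z":-23.5},{"x":-26,"z":-23.5}]'
python3 -m inch '[{"x":-26,"z":-23.5},{"x":-26,"z":-23.5},{"x":-26,"z":-23.5},{"x":-26,"z":-23.5},{"x":-26,"z":-23.5}]'
python3 -m inch '[{"x":-26,"z":-23.5},{"x":-26,"z":-23.5},{"x":-26,"z":-23.5},{"x":-26,"z":-23.5},{"x":-26,"z":-23.5}]'
python3 -m inch '[{"x":-26,"z":-23.5},{"x":-26,"z":-23.5},{"x":-26,"z":-23.5},{"x":-20,"z":-20},{"x":-10,"z":-10}]'
cat >> h.py <<'E'
def rep(tx,ty,tz):
    S=get_state();M=R.from_quat(S['tcp_rot']).as_matrix();print('t',round(S['time'],2),'pos',S['eef_pos'].round(4),'F',S['contact_force'].round(1),'open',round(S['opening'],3),'tool-y',M[:,1].round(3),'need mm',(1000*M.T@(np.array([tx,ty,tz])-S['eef_pos'])).round(1))
E
python3 -c "
from h import *
rep(.546,-.215,.132)
c=cam('top');save(c,'pics/t2.png',(420,180,570,300),4)
print(proj(c,(.546,-.215,.176)))"
```

```text
t 0.1 pos [0.2803 0.6134 0.2411] F [ 1.  -0.4 -0.6] open 1.001 tool-y [-0.001 -0.002 -1.   ] need mm [-642.8  110.3 -586.1]
(np.float64(492.5458707612004), np.float64(239.6937305272813))validation failed for argument at $[0]...
validation failed for argument at $[0]...
validation failed for argument at $[0]...
validation failed for argument at $[0]...
validation failed for argument at $[0]...
```

View pics/t2.png

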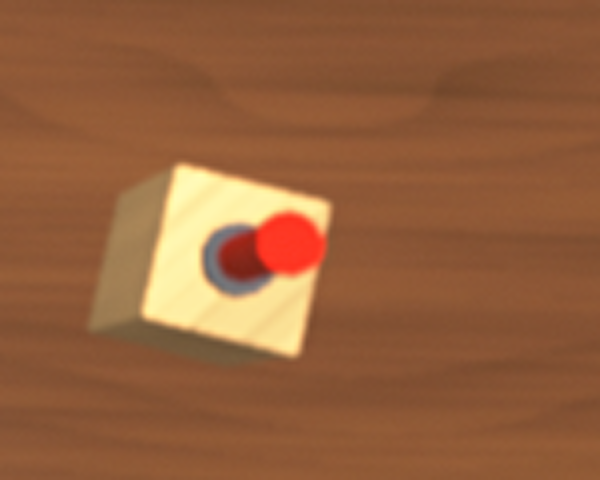

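The picture shows the rod untouched (cap at crop 290,243) and no arm in view. The calls were refused, so every key seems to be required. I'm testing one row.

```bash
python3 -m inch '[{"ax":0,"ay":0,"az":0,"x":-12,"y":0,"z":-11,"hand":-1}]' 40
```

```text
time: 0.23
eef_pos: [0.2847, 0.5994, 0.2415]
tcp_rot: [-0.594, -0.382, 0.383, 0.595]
contact_force: [-0.0, -0.5, 0.6]
opening: 1.0
```

```bash
python3 -m inch '[{"ax":0,"ay":0,"az":0,"x":-25,"y":0,"z":-23,"hand":-1},{"ax":0,"ay":0,"az":0,"x":-26,"y":0,"z":-23.5,"hand":-1},{"ax":0,"ay":0,"az":0,"x":-26,"y":0,"z":-23.5,"hand":-1},{"ax":0,"ay":0,"az":0,"x":-26,"y":0,"z":-23.5,"hand":-1},{"ax":0,"ay":0,"az":0,"x":-26,"y":0,"z":-23.5,"hand":-1}]' |sed -n 1,2p
python3 -m inch '[{"ax":0,"ay":0,"az":0,"x":-26,"y":0,"z":-23.5,"hand":-1},{"ax":0,"ay":0,"az":0,"x":-26,"y":0,"z":-23.5,"hand":-1},{"ax":0,"ay":0,"az":0,"x":-26,"y":0,"z":-23.5,"hand":-1},{"ax":0,"ay":0,"az":0,"x":-26,"y":0,"z":-23.5,"hand":-1},{"ax":0,"ay":0,"az":0,"x":-26,"y":0,"z":-23.5,"hand":-1}]' |sed -n 1,2p
python3 -m inch '[{"ax":0,"ay":0,"az":0,"x":-26,"y":0,"z":-23.5,"hand":-1},{"ax":0,"ay":0,"az":0,"x":-26,"y":0,"z":-23.5,"hand":-1},{"ax":0,"ay":0,"az":0,"x":-26,"y":0,"z":-23.5,"hand":-1},{"ax":0,"ay":0,"az":0,"x":-26,"y":0,"z":-23.5,"hand":-1},{"ax":0,"ay":0,"az":0,"x":-26,"y":0,"z":-23.5,"hand":-1}]' |sed -n 1,2p
python3 -m inch '[{"ax":0,"ay":0,"az":0,"x":-26,"y":0,"z":-23.5,"hand":-1},{"ax":0,"ay":0,"az":0,"x":-26,"y":0,"z":-23.5,"hand":-1},{"ax":0,"ay":0,"az":0,"x":-26,"y":0,"z":-23.5,"hand":-1},{"ax":0,"ay":0,"az":0,"x":-26,"y":0,"z":-23.5,"hand":-1},{"ax":0,"ay":0,"az":0,"x":-26,"y":0,"z":-23.5,"hand":-1}]' |sed -n 1,2p
python3 -c "
from h import *
rep(.546,-.215,.132)"
```

```text
time: 0.65
eef_pos: [0.3383, 0.4308, 0.2418]
time: 1.07
eef_pos: [0.3911, 0.2637, 0.2421]
time: 1.48
eef_pos: [0.444, 0.0966, 0.2422]
time: 1.9
eef_pos: [0.4968, -0.0706, 0.2421]
t 1.9 pos [ 0.4968 -0.0706  0.2421] F [ 0.9  1.8 -0. ] open 1.002 tool-y [-0.  0. -1.] need mm [-110.9  110.1 -104.9]
```

```bash
python3 -m inch '[{"ax":0,"ay":0,"az":0,"x":-26,"y":0,"z":-24.5,"hand":-1},{"ax":0,"ay":0,"az":0,"x":-26,"y":0,"z":-24.5,"hand":-1},{"ax":0,"ay":0,"az":0,"x":-26,"y":0,"z":-24.5,"hand":-1},{"ax":0,"ay":0,"az":0,"x":-20,"y":0,"z":-19,"hand":-1},{"ax":0,"ay":0,"az":0,"x":-11,"y":0,"z":-10.5,"hand":-1}]' |sed -n 1,2p
python3 -m inch '[{"ax":0,"ay":0,"az":0,"x":0,"y":0,"z":0,"hand":-1},{"ax":0,"ay":0,"az":0,"x":0,"y":0,"z":0,"hand":-1}]' |sed -n 1,2p
python3 -c "
from h import *
rep(.546,-.215,.132)
c=cam('scene');save(c,'pics/s3.png',(100,70,280,220),4)
print(proj(c,(.546,-.215,.176)))"
```

```text
time: 2.32
eef_pos: [0.5455, -0.2137, 0.2418]
time: 2.48
eef_pos: [0.5449, -0.2106, 0.2417]
t 2.48 pos [ 0.5449 -0.2106  0.2417] F [-0.5 -0.2  0.2] open 1.0 tool-y [-0.001  0.001 -1.   ] need mm [ -3.6 109.7  -3. ]
(np.float64(179.18572084014838), np.float64(154.20966688932737))
```

View pics/s3.png

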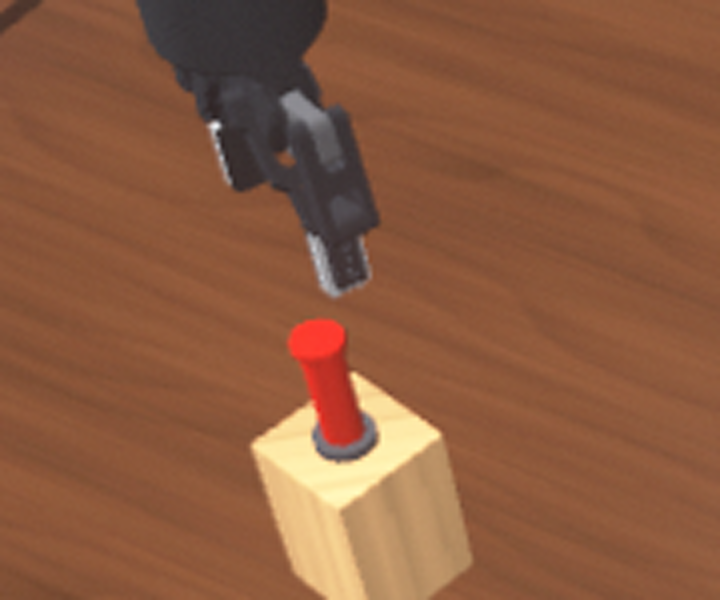

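The jaws are over the rod: fingers at crop (235,150) and (340,250), cap at (318,338). I'm correcting by 3 mm and descending.

```bash
python3 -m inch '[{"ax":0,"ay":0,"az":0,"x":-3.5,"y":10,"z":-3,"hand":-1},{"ax":0,"ay":0,"az":0,"x":0,"y":20,"z":0,"hand":-1},{"ax":0,"ay":0,"az":0,"x":0,"y":20,"z":0,"hand":-1},{"ax":0,"ay":0,"az":0,"x":0,"y":20,"z":0,"hand":-1},{"ax":0,"ay":0,"az":0,"x":0,"y":18,"z":0,"hand":-1}]' |sed -n 1,4p
python3 -m inch '[{"ax":0,"ay":0,"az":0,"x":0,"y":12,"z":0,"hand":-1},{"ax":0,"ay":0,"az":0,"x":0,"y":7,"z":0,"hand":-1},{"ax":0,"ay":0,"az":0,"x":0,"y":3,"z":0,"hand":-1},{"ax":0,"ay":0,"az":0,"x":0,"y":0,"z":0,"hand":-1},{"ax":0,"ay":0,"az":0,"x":0,"y":0,"z":0,"hand":-1}]' |sed -n 1,4p
python3 -c "
from h import *
rep(.546,-.215,.132)"
```

```text
time: 2.95
eef_pos: [0.5458, -0.2135, 0.1525]
tcp_rot: [-0.594, -0.383, 0.383, 0.595]
contact_force: [0.3, -0.5, 0.5]
time: 3.37
eef_pos: [0.5471, -0.2154, 0.1333]
tcp_rot: [0.595, 0.383, -0.382, -0.594]
contact_force: [0.0, 0.7, -0.0]
t 3.37 pos [ 0.5471 -0.2154  0.1333] F [ 0.   0.7 -0. ] open 1.003 tool-y [ 0.001 -0.001 -1.   ] need mm [-0.1  1.3  1.1]
```

Closing gently, with the force watched.

```bash
for k in 1 2 3; do python3 -m inch '[{"ax":0,"ay":0,"az":0,"x":0,"y":0,"z":0,"hand":1},{"ax":0,"ay":0,"az":0,"x":0,"y":0,"z":0,"hand":1},{"ax":0,"ay":0,"az":0,"x":0,"y":0,"z":0,"hand":1},{"ax":0,"ay":0,"az":0,"x":0,"y":0,"z":0,"hand":1}]' 60; done
python3 -c "
from h import *
rep(.546,-.215,.132)"
```

```text
time: 3.7
eef_pos: [0.5467, -0.2154, 0.1329]
tcp_rot: [0.595, 0.382, -0.382, -0.595]
contact_force: [-0.5, 0.2, 0.3]
opening: 0.449
time: 4.03
eef_pos: [0.5465, -0.2156, 0.1328]
tcp_rot: [0.595, 0.382, -0.382, -0.595]
contact_force: [-1.2, -1.9, 2.3]
opening: 0.238
time: 4.37
eef_pos: [0.5466, -0.2156, 0.1328]
tcp_rot: [0.595, 0.382, -0.382, -0.595]
contact_force: [-2.1, -1.8, 3.7]
opening: 0.242
t 4.37 pos [ 0.5466 -0.2156  0.1328] F [-2.1 -1.8  3.7] open 0.242 tool-y [ 0.    -0.001 -1.   ] need mm [0.3 0.8 0.8]
```

Gripped. Lifting 190 mm so the tip is at about 0.196.

```bash
python3 -m inch '[{"ax":0,"ay":0,"az":0,"x":0,"y":-5,"z":0,"hand":1},{"ax":0,"ay":0,"az":0,"x":0,"y":-15,"z":0,"hand":1},{"ax":0,"ay":0,"az":0,"x":0,"y":-20,"z":0,"hand":1},{"ax":0,"ay":0,"az":0,"x":0,"y":-25,"z":0,"hand":1},{"ax":0,"ay":0,"az":0,"x":0,"y":-25,"z":0,"hand":1}]' 90
python3 -m inch '[{"ax":0,"ay":0,"az":0,"x":0,"y":-25,"z":0,"hand":1},{"ax":0,"ay":0,"az":0,"x":0,"y":-25,"z":0,"hand":1},{"ax":0,"ay":0,"az":0,"x":0,"y":-25,"z":0,"hand":1},{"ax":0,"ay":0,"az":0,"x":0,"y":-17,"z":0,"hand":1},{"ax":0,"ay":0,"az":0,"x":0,"y":-8,"z":0,"hand":1}]'
python3 -m inch '[{"ax":0,"ay":0,"az":0,"x":0,"y":0,"z":0,"hand":1},{"ax":0,"ay":0,"az":0,"x":0,"y":0,"z":0,"hand":1}]'
python3 -c "
from h import *
rep(.4918,.2088,.323)"
```

```text
time: 4.78
eef_pos: [0.5457, -0.2143, 0.2209]
tcp_rot: [-0.594, -0.382, 0.382, 0.596]
contact_force: [0.4, -1.1, -1.9]
opening: 0.237
time: 5.2
eef_pos: [0.5472, -0.2148, 0.3246]
tcp_rot: [0.596, 0.383, -0.381, -0.594]
contact_force: [0.1, -0.1, -1.4]
opening: 0.236
time: 5.37
eef_pos: [0.5462, -0.2146, 0.3208]
tcp_rot: [-0.594, -0.382, 0.382, 0.596]
contact_force: [0.2, -0.1, -3.5]
opening: 0.233
t 5.37 pos [ 0.5462 -0.2146  0.3208] F [ 0.2 -0.1 -3.5] open 0.233 tool-y [-0.001  0.002 -1.   ] need mm [362.5  -1.4 225.4]
```

```bash
python3 -m inch '[{"ax":0,"ay":0,"az":0,"x":8,"y":0,"z":5,"hand":1},{"ax":0,"ay":0,"az":0,"x":16,"y":0,"z":10,"hand":1},{"ax":0,"ay":0,"az":0,"x":26,"y":0,"z":16,"hand":1},{"ax":0,"ay":0,"az":0,"x":26,"y":0,"z":16,"hand":1},{"ax":0,"ay":0,"az":0,"x":26,"y":0,"z":16,"hand":1}]' |sed -n 1,2p
python3 -m inch '[{"ax":0,"ay":0,"az":0,"x":26,"y":0,"z":16,"hand":1},{"ax":0,"ay":0,"az":0,"x":26,"y":0,"z":16,"hand":1},{"ax":0,"ay":0,"az":0,"x":26,"y":0,"z":16,"hand":1},{"ax":0,"ay":0,"az":0,"x":26,"y":0,"z":16,"hand":1},{"ax":0,"ay":0,"az":0,"x":26,"y":0,"z":16,"hand":1}]' |sed -n 1,2p
python3 -m inch '[{"ax":0,"ay":0,"az":0,"x":26,"y":0,"z":16,"hand":1},{"ax":0,"ay":0,"az":0,"x":26,"y":0,"z":16,"hand":1},{"ax":0,"ay":0,"az":0,"x":26,"y":0,"z":16,"hand":1},{"ax":0,"ay":0,"az":0,"x":26,"y":0,"z":16,"hand":1},{"ax":0,"ay":0,"az":0,"x":16,"y":0,"z":11,"hand":1}]' |sed -n 1,2p
python3 -m inch '[{"ax":0,"ay":0,"az":0,"x":8,"y":0,"z":5,"hand":1},{"ax":0,"ay":0,"az":0,"x":2,"y":0,"z":2,"hand":1},{"ax":0,"ay":0,"az":0,"x":0,"y":0,"z":0,"hand":1},{"ax":0,"ay":0,"az":0,"x":0,"y":0,"z":0,"hand":1},{"ax":0,"ay":0,"az":0,"x":0,"y":0,"z":0,"hand":1}]'
python3 -c "
from h import *
rep(.4918,.2088,.323)"
```

```text
time: 5.78
eef_pos: [0.5303, -0.0943, 0.3197]
time: 6.2
eef_pos: [0.5113, 0.0574, 0.32]
time: 6.62
eef_pos: [0.4926, 0.1985, 0.32]
time: 7.03
eef_pos: [0.4925, 0.2065, 0.322]
tcp_rot: [0.595, 0.382, -0.382, -0.595]
contact_force: [0.7, 0.2, -1.5]
opening: 0.235
t 7.03 pos [0.4925 0.2065 0.322 ] F [ 0.7  0.2 -1.5] open 0.235 tool-y [-0.    -0.001 -1.   ] need mm [ 1.8 -1.   1.6]
```

```bash
python3 -m inch '[{"ax":0,"ay":0,"az":0,"x":1.8,"y":0,"z":1.6,"hand":1},{"ax":0,"ay":0,"az":0,"x":0,"y":10,"z":0,"hand":1},{"ax":0,"ay":0,"az":0,"x":0,"y":0,"z":0,"hand":1},{"ax":0,"ay":0,"az":0,"x":0,"y":0,"z":0,"hand":1},{"ax":0,"ay":0,"az":0,"x":0,"y":0,"z":0,"hand":1}]' |sed -n 1,2p
python3 - <<'E'
from h import *
rep(.4918,.2088,.313)
L=[]
for n,(u,v) in(('scene',(387,205)),('top',(238,262))):
    c=cam(n);np.save(n+'2.npy',c,allow_pickle=True)
    im=cv2.cvtColor(c['img'],cv2.COLOR_RGB2BGR)[v-50:v+50,u-38:u+38];L.append(cv2.resize(im,(400,526),interpolation=cv2.INTER_CUBIC));print(n,u-38,v-50,400/76)
cv2.imwrite('pics/p4.png',np.hstack(L))
E
```

```text
time: 7.45
eef_pos: [0.4916, 0.2096, 0.3119]
t 7.45 pos [0.4916 0.2096 0.3119] F [ 0.4 -0.  -2. ] open 0.236 tool-y [-0.001 -0.    -1.   ] need mm [-0.7 -1.1 -0.6]
scene 349 155 5.2631578947368425
top 200 212 5.2631578947368425
```

View pics/p4.png

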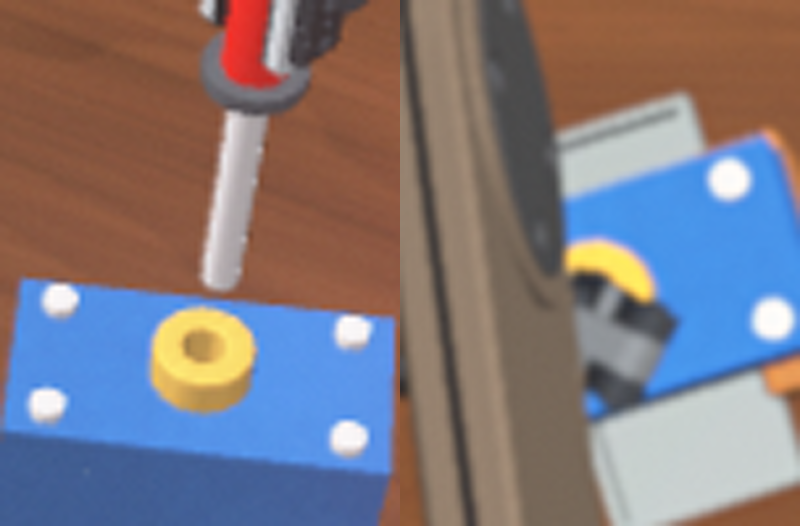

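Scene half: the rod hangs vertical with its tip at crop (221,278), above the ring hole at (204,345). The top half is blocked by the arm. I'm comparing the predicted tip with the seen one.

Run:
```python
from h import *
c=np.load('scene2.npy',allow_pickle=True).item();S=get_state();p=S['eef_pos']
def cr(q):return np.round(((q[0]-349)*5.263,(q[1]-155)*5.263),1)
k=5.263
for dz,n in((.185,'tip'),(.23,'mid shank'),(.283,'shoulder')):
    print(n,cr(proj(c,(p[0],p[1],dz))))
for z in(.139,.145,.15,.155,.16):print(z,ray(c,349+204/k,155+345/k,z).round(4))
# shank centreline from image: bright low-sat pixels per row
g=cv2.cvtColor(c['img'],cv2.COLOR_RGB2HSV)
for v in range(178,210,3):
    r=g[v,380:402];x=np.where((r[:,1]<70)&(r[:,2]>110))[0]
    if len(x):print(v,'crop y',round((v+.5-155)*k,0),'x',round((380+x.mean()+.5-349)*k,1),len(x))
```

```text
tip [218.2 280.7]
mid shank [232.9 190.7]
shoulder [251.7  75. ]
0.139 [0.483 0.206 0.139]
0.145 [0.4878 0.2074 0.145 ]
0.15 [0.4918 0.2085 0.15  ]
0.155 [0.4958 0.2096 0.155 ]
0.16 [0.4998 0.2108 0.16  ]
178 crop y 124.0 x 247.4 8
181 crop y 139.0 x 242.1 8
184 crop y 155.0 x 239.5 9
187 crop y 171.0 x 236.8 8
190 crop y 187.0 x 236.8 8
193 crop y 203.0 x 231.6 8
196 crop y 218.0 x 231.6 8
199 crop y 234.0 x 226.3 8
202 crop y 250.0 x 226.3 8
205 crop y 266.0 x 221.0 8
208 crop y 282.0 x 218.4 7
```

Prediction and picture agree within about 0.5 mm, and the ring top is at about 0.148. I'm descending with a read-only force guard between typed moves.

```bash
cat > g.py <<'E'
# look only: print z, force; exit 1 if upward force above limit or lateral above 8
import sys,numpy as np
from plant import get_state
S=get_state();F=S['contact_force'];print(round(S['time'],2),S['eef_pos'].round(4),'tip',round(S['eef_pos'][2]-.1268,4),F.round(1))
sys.exit(int(F[2]>float(sys.argv[1]) or np.hypot(F[0],F[1])>8))
E
python3 -m inch '[{"ax":0,"ay":0,"az":0,"x":-0.6,"y":5,"z":-0.5,"hand":1},{"ax":0,"ay":0,"az":0,"x":0,"y":8,"z":0,"hand":1},{"ax":0,"ay":0,"az":0,"x":0,"y":8,"z":0,"hand":1},{"ax":0,"ay":0,"az":0,"x":0,"y":4,"z":0,"hand":1},{"ax":0,"ay":0,"az":0,"x":0,"y":0,"z":0,"hand":1}]' >/dev/null; python3 g.py 3 && 
python3 -m inch '[{"ax":0,"ay":0,"az":0,"x":0,"y":2,"z":0,"hand":1},{"ax":0,"ay":0,"az":0,"x":0,"y":1,"z":0,"hand":1}]' >/dev/null; python3 g.py 4 && 
python3 -m inch '[{"ax":0,"ay":0,"az":0,"x":0,"y":1,"z":0,"hand":1},{"ax":0,"ay":0,"az":0,"x":0,"y":1,"z":0,"hand":1}]' >/dev/null; python3 g.py 4 && 
python3 -m inch '[{"ax":0,"ay":0,"az":0,"x":0,"y":1,"z":0,"hand":1},{"ax":0,"ay":0,"az":0,"x":0,"y":1,"z":0,"hand":1}]' >/dev/null; python3 g.py 4 && 
python3 -m inch '[{"ax":0,"ay":0,"az":0,"x":0,"y":1,"z":0,"hand":1},{"ax":0,"ay":0,"az":0,"x":0,"y":1,"z":0,"hand":1}]' >/dev/null; python3 g.py 4 && 
python3 -m inch '[{"ax":0,"ay":0,"az":0,"x":0,"y":1,"z":0,"hand":1},{"ax":0,"ay":0,"az":0,"x":0,"y":1,"z":0,"hand":1}]' >/dev/null; python3 g.py 4
```

```text
7.97 [0.4909 0.2089 0.285 ] tip 0.1582 [ 0.6  0.2 -2.7]
8.13 [0.4919 0.2092 0.2842] tip 0.1574 [ 0.6 -0.8 -1.4]
8.3 [0.492  0.2092 0.2826] tip 0.1558 [-0.   1.1 -2. ]
8.47 [0.4919 0.2092 0.2805] tip 0.1537 [-0.1 -0.3 -2.3]
8.63 [0.4919 0.2091 0.2783] tip 0.1515 [ 0.6 -0.3 -1.8]
8.8 [0.4918 0.2091 0.2762] tip 0.1494 [-0.5  0.1 -1.7]
```

```bash
python3 -m inch '[{"ax":0,"ay":0,"az":0,"x":0,"y":1,"z":0,"hand":1},{"ax":0,"ay":0,"az":0,"x":0,"y":1,"z":0,"hand":1}]' >/dev/null; python3 g.py 4 && 
python3 -m inch '[{"ax":0,"ay":0,"az":0,"x":0,"y":1,"z":0,"hand":1},{"ax":0,"ay":0,"az":0,"x":0,"y":1,"z":0,"hand":1}]' >/dev/null; python3 g.py 4 && 
python3 -m inch '[{"ax":0,"ay":0,"az":0,"x":0,"y":1,"z":0,"hand":1},{"ax":0,"ay":0,"az":0,"x":0,"y":1,"z":0,"hand":1}]' >/dev/null; python3 g.py 4 && 
python3 -m inch '[{"ax":0,"ay":0,"az":0,"x":0,"y":1,"z":0,"hand":1},{"ax":0,"ay":0,"az":0,"x":0,"y":1,"z":0,"hand":1}]' >/dev/null; python3 g.py 4 && 
python3 -m inch '[{"ax":0,"ay":0,"az":0,"x":0,"y":1,"z":0,"hand":1},{"ax":0,"ay":0,"az":0,"x":0,"y":1,"z":0,"hand":1}]' >/dev/null; python3 g.py 4 &&
python3 -m inch '[{"ax":0,"ay":0,"az":0,"x":0,"y":1.5,"z":0,"hand":1},{"ax":0,"ay":0,"az":0,"x":0,"y":1.5,"z":0,"hand":1}]' >/dev/null; python3 g.py 4 &&
python3 -m inch '[{"ax":0,"ay":0,"az":0,"x":0,"y":1.5,"z":0,"hand":1},{"ax":0,"ay":0,"az":0,"x":0,"y":1.5,"z":0,"hand":1}]' >/dev/null; python3 g.py 4 &&
python3 -m inch '[{"ax":0,"ay":0,"az":0,"x":0,"y":1.5,"z":0,"hand":1},{"ax":0,"ay":0,"az":0,"x":0,"y":1.5,"z":0,"hand":1}]' >/dev/null; python3 g.py 4
```

```text
8.97 [0.4918 0.2091 0.2742] tip 0.1474 [-0.1  0.3 -1.9]
9.13 [0.4918 0.2091 0.2722] tip 0.1454 [-0.6  0.1 -3.1]
9.3 [0.4918 0.2091 0.2702] tip 0.1434 [-0.3  0.2 -1.8]
9.47 [0.4918 0.2091 0.2682] tip 0.1414 [ 0.1  0.7 -2.2]
9.63 [0.4918 0.2091 0.2662] tip 0.1394 [-0.2 -0.4 -1.2]
9.8 [0.4919 0.2091 0.2632] tip 0.1364 [ 0.1 -0.1 -2.4]
9.97 [0.4918 0.2091 0.2601] tip 0.1333 [-0.6 -1.  -2. ]
10.13 [0.4918 0.2091 0.2572] tip 0.1304 [-0.1  1.1 -2.2]
```

The tip is at 0.130 with no contact, so it is in the bore. Going on to just above the plug (about 0.106).

```bash
python3 -m inch '[{"ax":0,"ay":0,"az":0,"x":0,"y":2,"z":0,"hand":1},{"ax":0,"ay":0,"az":0,"x":0,"y":2,"z":0,"hand":1},{"ax":0,"ay":0,"az":0,"x":0,"y":2,"z":0,"hand":1}]' >/dev/null; python3 g.py 4 && 
python3 -m inch '[{"ax":0,"ay":0,"az":0,"x":0,"y":2,"z":0,"hand":1},{"ax":0,"ay":0,"az":0,"x":0,"y":2,"z":0,"hand":1},{"ax":0,"ay":0,"az":0,"x":0,"y":2,"z":0,"hand":1}]' >/dev/null; python3 g.py 4 && 
python3 -m inch '[{"ax":0,"ay":0,"az":0,"x":0,"y":2,"z":0,"hand":1},{"ax":0,"ay":0,"az":0,"x":0,"y":2,"z":0,"hand":1},{"ax":0,"ay":0,"az":0,"x":0,"y":2,"z":0,"hand":1}]' >/dev/null; python3 g.py 4 && 
python3 -m inch '[{"ax":0,"ay":0,"az":0,"x":0,"y":2,"z":0,"hand":1},{"ax":0,"ay":0,"az":0,"x":0,"y":2,"z":0,"hand":1},{"ax":0,"ay":0,"az":0,"x":0,"y":2,"z":0,"hand":1}]' >/dev/null; python3 g.py 4 && 
python3 -m inch '[{"ax":0,"ay":0,"az":0,"x":0,"y":0.5,"z":0,"hand":1},{"ax":0,"ay":0,"az":0,"x":0,"y":0.5,"z":0,"hand":1}]' >/dev/null; python3 g.py 4 &&
python3 -m inch '[{"ax":0,"ay":0,"az":0,"x":0,"y":0.5,"z":0,"hand":1},{"ax":0,"ay":0,"az":0,"x":0,"y":0.5,"z":0,"hand":1}]' >/dev/null; python3 g.py 4 &&
python3 -m inch '[{"ax":0,"ay":0,"az":0,"x":0,"y":0.5,"z":0,"hand":1}]' >/dev/null; python3 g.py 4 &&
python3 -m inch '[{"ax":0,"ay":0,"az":0,"x":0,"y":0.5,"z":0,"hand":1}]' >/dev/null; python3 g.py 4 &&
python3 -m inch '[{"ax":0,"ay":0,"az":0,"x":0,"y":0.5,"z":0,"hand":1}]' >/dev/null; python3 g.py 4 &&
python3 -m inch '[{"ax":0,"ay":0,"az":0,"x":0,"y":0.5,"z":0,"hand":1}]' >/dev/null; python3 g.py 4 &&
python3 -m inch '[{"ax":0,"ay":0,"az":0,"x":0,"y":0.5,"z":0,"hand":1}]' >/dev/null; python3 g.py 4
```

```text
10.38 [0.4918 0.2091 0.2511] tip 0.1243 [-0.2  0.  -2.7]
10.63 [0.4919 0.2091 0.2451] tip 0.1183 [-0.1 -0.5 -2.4]
10.88 [0.4919 0.2091 0.2391] tip 0.1123 [ 0.5 -0.3 -2.5]
11.13 [0.4919 0.2091 0.2332] tip 0.1064 [ 0.8 -0.5 -1.9]
11.3 [0.4918 0.2091 0.2322] tip 0.1054 [ 1.1 -1.1 -3. ]
11.47 [0.4919 0.2091 0.2314] tip 0.1046 [-0.2 -0.8 -1.7]
11.55 [0.4919 0.2091 0.231 ] tip 0.1042 [ 0.3 -0.7 -1.2]
11.63 [0.4919 0.2091 0.2304] tip 0.1036 [-0.5 -0.2 -1.7]
11.72 [0.4919 0.2091 0.2299] tip 0.1031 [ 1.1  0.2 -1.9]
11.8 [0.4919 0.2091 0.2293] tip 0.1025 [ 0.1 -0.5 -1.8]
11.88 [0.4919 0.2091 0.2288] tip 0.102 [ 0.6 -1.2 -3.1]
```

```bash
python3 -m inch '[{"ax":0,"ay":0,"az":0,"x":0,"y":0.4,"z":0,"hand":1}]' >/dev/null; python3 g.py 15 &&
python3 -m inch '[{"ax":0,"ay":0,"az":0,"x":0,"y":0.4,"z":0,"hand":1}]' >/dev/null; python3 g.py 15 &&
python3 -m inch '[{"ax":0,"ay":0,"az":0,"x":0,"y":0.4,"z":0,"hand":1}]' >/dev/null; python3 g.py 15 &&
python3 -m inch '[{"ax":0,"ay":0,"az":0,"x":0,"y":0.4,"z":0,"hand":1}]' >/dev/null; python3 g.py 15 &&
python3 -m inch '[{"ax":0,"ay":0,"az":0,"x":0,"y":0.4,"z":0,"hand":1}]' >/dev/null; python3 g.py 15 &&
python3 -m inch '[{"ax":0,"ay":0,"az":0,"x":0,"y":0.4,"z":0,"hand":1}]' >/dev/null; python3 g.py 15 &&
python3 -m inch '[{"ax":0,"ay":0,"az":0,"x":0,"y":0.4,"z":0,"hand":1}]' >/dev/null; python3 g.py 15 &&
python3 -m inch '[{"ax":0,"ay":0,"az":0,"x":0,"y":0.4,"z":0,"hand":1}]' >/dev/null; python3 g.py 15
```

```text
11.97 [0.492  0.2091 0.2287] tip 0.1019 [ 0.2 -1.8  0.9]
12.05 [0.4921 0.2091 0.2287] tip 0.1019 [-1.2 -1.8  1.7]
12.13 [0.4921 0.2091 0.2286] tip 0.1018 [-1.3 -1.1  4.1]
12.22 [0.4922 0.2091 0.2286] tip 0.1018 [-1.2 -1.5  6.9]
12.3 [0.4923 0.2091 0.2286] tip 0.1018 [-2.6 -1.4  7.5]
12.38 [0.4924 0.2091 0.2285] tip 0.1017 [-2.8 -1.7  8.9]
12.47 [0.4925 0.2091 0.2285] tip 0.1017 [-3.4 -1.6  9.2]
12.55 [0.4925 0.2091 0.2284] tip 0.1016 [-2.8 -1.7 10.6]
```

Plug contact felt at tip 0.102, with a soft response (about 4–5 N per commanded mm). Pushing on.

```bash
python3 -m inch '[{"ax":0,"ay":0,"az":0,"x":0,"y":0.4,"z":0,"hand":1}]' >/dev/null; python3 g.py 16 &&
python3 -m inch '[{"ax":0,"ay":0,"az":0,"x":0,"y":0.4,"z":0,"hand":1}]' >/dev/null; python3 g.py 16 &&
python3 -m inch '[{"ax":0,"ay":0,"az":0,"x":0,"y":0.4,"z":0,"hand":1}]' >/dev/null; python3 g.py 16 &&
python3 -m inch '[{"ax":0,"ay":0,"az":0,"x":0,"y":0.5,"z":0,"hand":1},{"ax":0,"ay":0,"az":0,"x":0,"y":0.5,"z":0,"hand":1}]' >/dev/null; python3 g.py 16 &&
python3 -m inch '[{"ax":0,"ay":0,"az":0,"x":0,"y":0.5,"z":0,"hand":1},{"ax":0,"ay":0,"az":0,"x":0,"y":0.5,"z":0,"hand":1}]' >/dev/null; python3 g.py 16 &&
python3 -m inch '[{"ax":0,"ay":0,"az":0,"x":0,"y":0.5,"z":0,"hand":1},{"ax":0,"ay":0,"az":0,"x":0,"y":0.5,"z":0,"hand":1}]' >/dev/null; python3 g.py 16 &&
python3 -m inch '[{"ax":0,"ay":0,"az":0,"x":0,"y":0.5,"z":0,"hand":1},{"ax":0,"ay":0,"az":0,"x":0,"y":0.5,"z":0,"hand":1}]' >/dev/null; python3 g.py 16
```

```text
12.63 [0.4926 0.2091 0.2284] tip 0.1016 [-3.3 -1.8 11.7]
12.72 [0.4927 0.2091 0.2284] tip 0.1016 [-3.5 -2.5 12.5]
12.8 [0.4927 0.2091 0.2284] tip 0.1016 [-4.2 -2.7 13.6]
12.97 [0.493  0.2091 0.2281] tip 0.1013 [-5.3 -2.3 15.2]
13.13 [0.4931 0.209  0.2277] tip 0.1009 [-5.  -3.9 15.4]
13.3 [0.4932 0.209  0.2267] tip 0.0999 [-4.7 -3.5 15.8]
13.47 [0.4932 0.209  0.2258] tip 0.099 [-5.1 -3.5 16.5]
```

The plug is moving at about 18 N. The side force (-5 N in x) shows the arm drifting +x under load, so I'm shifting the command about 1 mm in -x and carrying on.

```bash
python3 -m inch '[{"ax":0,"ay":0,"az":0,"x":-0.5,"y":0,"z":0.6,"hand":1},{"ax":0,"ay":0,"az":0,"x":-0.5,"y":0,"z":0.5,"hand":1}]' >/dev/null; python3 g.py 18 &&
python3 -m inch '[{"ax":0,"ay":0,"az":0,"x":0,"y":0.5,"z":0,"hand":1},{"ax":0,"ay":0,"az":0,"x":0,"y":0.5,"z":0,"hand":1}]' >/dev/null; python3 g.py 18 &&
python3 -m inch '[{"ax":0,"ay":0,"az":0,"x":0,"y":0.5,"z":0,"hand":1},{"ax":0,"ay":0,"az":0,"x":0,"y":0.5,"z":0,"hand":1}]' >/dev/null; python3 g.py 18 &&
python3 -m inch '[{"ax":0,"ay":0,"az":0,"x":0,"y":0.5,"z":0,"hand":1},{"ax":0,"ay":0,"az":0,"x":0,"y":0.5,"z":0,"hand":1}]' >/dev/null; python3 g.py 18 &&
python3 -m inch '[{"ax":0,"ay":0,"az":0,"x":0,"y":0.5,"z":0,"hand":1},{"ax":0,"ay":0,"az":0,"x":0,"y":0.5,"z":0,"hand":1}]' >/dev/null; python3 g.py 18
```

```text
13.63 [0.4924 0.2089 0.2253] tip 0.0985 [-2.  -1.8 12.1]
13.8 [0.4925 0.209  0.2246] tip 0.0978 [-3.  -2.4 16.3]
13.97 [0.4926 0.209  0.2241] tip 0.0973 [-3.3 -2.1 16.1]
14.13 [0.4924 0.2089 0.2226] tip 0.0958 [-2.8 -2.4 13.8]
14.3 [0.4925 0.209  0.2216] tip 0.0948 [-3.9 -1.7 14.7]
```

Steady at 14–16 N and 1 mm per call. Continuing through the release at about 0.085.

```bash
python3 -m inch '[{"ax":0,"ay":0,"az":0,"x":-0.2,"y":0.5,"z":0.3,"hand":1},{"ax":0,"ay":0,"az":0,"x":0,"y":0.5,"z":0,"hand":1},{"ax":0,"ay":0,"az":0,"x":0,"y":0.5,"z":0,"hand":1}]' >/dev/null; python3 g.py 18 &&
python3 -m inch '[{"ax":0,"ay":0,"az":0,"x":0,"y":0.5,"z":0,"hand":1},{"ax":0,"ay":0,"az":0,"x":0,"y":0.5,"z":0,"hand":1},{"ax":0,"ay":0,"az":0,"x":0,"y":0.5,"z":0,"hand":1}]' >/dev/null; python3 g.py 18 &&
python3 -m inch '[{"ax":0,"ay":0,"az":0,"x":0,"y":0.5,"z":0,"hand":1},{"ax":0,"ay":0,"az":0,"x":0,"y":0.5,"z":0,"hand":1},{"ax":0,"ay":0,"az":0,"x":0,"y":0.5,"z":0,"hand":1}]' >/dev/null; python3 g.py 18 &&
python3 -m inch '[{"ax":0,"ay":0,"az":0,"x":0,"y":0.5,"z":0,"hand":1},{"ax":0,"ay":0,"az":0,"x":0,"y":0.5,"z":0,"hand":1},{"ax":0,"ay":0,"az":0,"x":0,"y":0.5,"z":0,"hand":1}]' >/dev/null; python3 g.py 18 &&
python3 -m inch '[{"ax":0,"ay":0,"az":0,"x":0,"y":0.5,"z":0,"hand":1},{"ax":0,"ay":0,"az":0,"x":0,"y":0.5,"z":0,"hand":1},{"ax":0,"ay":0,"az":0,"x":0,"y":0.5,"z":0,"hand":1}]' >/dev/null; python3 g.py 18 &&
python3 -m inch '[{"ax":0,"ay":0,"az":0,"x":0,"y":0.5,"z":0,"hand":1},{"ax":0,"ay":0,"az":0,"x":0,"y":0.5,"z":0,"hand":1},{"ax":0,"ay":0,"az":0,"x":0,"y":0.5,"z":0,"hand":1}]' >/dev/null; python3 g.py 18 &&
python3 -m inch '[{"ax":0,"ay":0,"az":0,"x":0,"y":0.5,"z":0,"hand":1},{"ax":0,"ay":0,"az":0,"x":0,"y":0.5,"z":0,"hand":1},{"ax":0,"ay":0,"az":0,"x":0,"y":0.5,"z":0,"hand":1}]' >/dev/null; python3 g.py 18
```

```text
14.55 [0.4922 0.209  0.22  ] tip 0.0932 [-2.7 -1.9 13. ]
14.8 [0.4922 0.209  0.2185] tip 0.0917 [-3.2 -2.1 15.5]
15.05 [0.4922 0.209  0.217 ] tip 0.0902 [-1.6 -1.7 13.6]
15.3 [0.4922 0.209  0.2155] tip 0.0887 [-3.5 -1.7 14.8]
15.55 [0.4922 0.209  0.2139] tip 0.0871 [-2.3 -2.2 13.5]
15.8 [0.4908 0.2087 0.2082] tip 0.0814 [ 2.1 -0.8 -1.2]
16.05 [0.4906 0.2085 0.2057] tip 0.0789 [ 2.8 -1.  -0.5]
```

The plug has dropped (force gone at tip 0.085). I'm undoing the side shift and descending to feel for the shoulder. At about 5 N/mm, small steps are safe.

```bash
python3 -m inch '[{"ax":0,"ay":0,"az":0,"x":0.5,"y":1,"z":-0.5,"hand":1},{"ax":0,"ay":0,"az":0,"x":0.5,"y":1,"z":-0.6,"hand":1},{"ax":0,"ay":0,"az":0,"x":0,"y":1,"z":0,"hand":1}]' >/dev/null; python3 g.py 3 &&
python3 -m inch '[{"ax":0,"ay":0,"az":0,"x":0,"y":1,"z":0,"hand":1},{"ax":0,"ay":0,"az":0,"x":0,"y":1,"z":0,"hand":1},{"ax":0,"ay":0,"az":0,"x":0,"y":1,"z":0,"hand":1}]' >/dev/null; python3 g.py 3 &&
python3 -m inch '[{"ax":0,"ay":0,"az":0,"x":0,"y":1,"z":0,"hand":1},{"ax":0,"ay":0,"az":0,"x":0,"y":1,"z":0,"hand":1}]' >/dev/null; python3 g.py 3 &&
python3 -m inch '[{"ax":0,"ay":0,"az":0,"x":0,"y":1,"z":0,"hand":1},{"ax":0,"ay":0,"az":0,"x":0,"y":1,"z":0,"hand":1}]' >/dev/null; python3 g.py 3 &&
python3 -m inch '[{"ax":0,"ay":0,"az":0,"x":0,"y":1,"z":0,"hand":1},{"ax":0,"ay":0,"az":0,"x":0,"y":1,"z":0,"hand":1}]' >/dev/null; python3 g.py 3 &&
python3 -m inch '[{"ax":0,"ay":0,"az":0,"x":0,"y":1,"z":0,"hand":1},{"ax":0,"ay":0,"az":0,"x":0,"y":1,"z":0,"hand":1}]' >/dev/null; python3 g.py 3 &&
python3 -m inch '[{"ax":0,"ay":0,"az":0,"x":0,"y":1,"z":0,"hand":1},{"ax":0,"ay":0,"az":0,"x":0,"y":1,"z":0,"hand":1}]' >/dev/null; python3 g.py 3 &&
python3 -m inch '[{"ax":0,"ay":0,"az":0,"x":0,"y":1,"z":0,"hand":1},{"ax":0,"ay":0,"az":0,"x":0,"y":1,"z":0,"hand":1}]' >/dev/null; python3 g.py 3
python3 - <<'E'
from h import *
c=cam('scene');save(c,'pics/s5.png',(330,150,450,310),3.7)
E
```

```text
16.3 [0.4912 0.2089 0.2023] tip 0.0755 [ 1.5 -1.3 -1.5]
16.55 [0.4912 0.2089 0.1996] tip 0.0728 [ 0.9 -1.8 -0.6]
16.72 [0.4913 0.2089 0.1977] tip 0.0709 [ 0.4 -2.1 -1. ]
16.88 [0.4914 0.2089 0.1958] tip 0.069 [ 0.8 -2.7 -0.3]
17.05 [0.4915 0.209  0.1938] tip 0.067 [ 1.5 -2.4 -0.8]
17.22 [0.4915 0.209  0.1919] tip 0.0651 [ 1.1 -1.7 -0.6]
17.38 [0.4916 0.209  0.1899] tip 0.0631 [-0.2 -3.1 -0.1]
17.55 [0.4916 0.209  0.1879] tip 0.0611 [ 1.4 -2.7 -0. ]
```

View pics/s5.png

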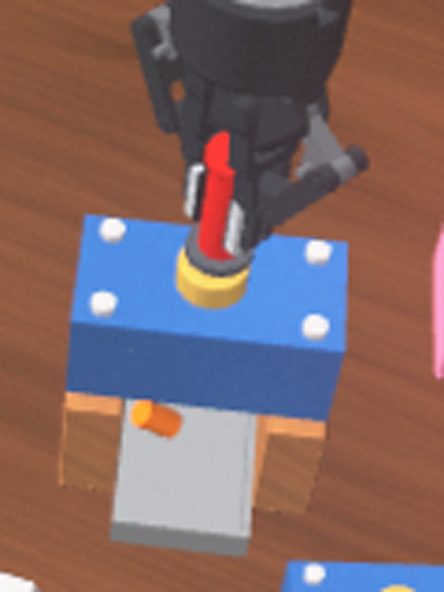

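The plug lies in the tray (crop 157,420) and the shoulder is still about 10 mm above the ring (215,265). Continuing with a small -y easing.

```bash
python3 -m inch '[{"ax":0,"ay":0,"az":0,"x":-0.5,"y":1,"z":-0.2,"hand":1},{"ax":0,"ay":0,"az":0,"x":0,"y":1,"z":0,"hand":1}]' >/dev/null; python3 g.py 3 &&
python3 -m inch '[{"ax":0,"ay":0,"az":0,"x":0,"y":1,"z":0,"hand":1},{"ax":0,"ay":0,"az":0,"x":0,"y":1,"z":0,"hand":1}]' >/dev/null; python3 g.py 3 &&
python3 -m inch '[{"ax":0,"ay":0,"az":0,"x":0,"y":0.8,"z":0,"hand":1},{"ax":0,"ay":0,"az":0,"x":0,"y":0.7,"z":0,"hand":1}]' >/dev/null; python3 g.py 3 &&
python3 -m inch '[{"ax":0,"ay":0,"az":0,"x":0,"y":0.8,"z":0,"hand":1},{"ax":0,"ay":0,"az":0,"x":0,"y":0.7,"z":0,"hand":1}]' >/dev/null; python3 g.py 3 &&
python3 -m inch '[{"ax":0,"ay":0,"az":0,"x":0,"y":0.8,"z":0,"hand":1},{"ax":0,"ay":0,"az":0,"x":0,"y":0.7,"z":0,"hand":1}]' >/dev/null; python3 g.py 3 &&
python3 -m inch '[{"ax":0,"ay":0,"az":0,"x":0,"y":0.8,"z":0,"hand":1},{"ax":0,"ay":0,"az":0,"x":0,"y":0.7,"z":0,"hand":1}]' >/dev/null; python3 g.py 3 &&
python3 -m inch '[{"ax":0,"ay":0,"az":0,"x":0,"y":0.8,"z":0,"hand":1},{"ax":0,"ay":0,"az":0,"x":0,"y":0.7,"z":0,"hand":1}]' >/dev/null; python3 g.py 3 &&
python3 -m inch '[{"ax":0,"ay":0,"az":0,"x":0,"y":0.8,"z":0,"hand":1},{"ax":0,"ay":0,"az":0,"x":0,"y":0.7,"z":0,"hand":1}]' >/dev/null; python3 g.py 3
```

```text
17.77 [0.4913 0.2087 0.1857] tip 0.0589 [ 0.4 -0.9  0. ]
17.93 [0.4912 0.2087 0.1836] tip 0.0568 [ 0.9 -1.6 -1.7]
18.1 [0.4912 0.2087 0.1821] tip 0.0553 [-0.  -0.3 -1.7]
18.27 [0.4913 0.2086 0.1807] tip 0.0539 [ 1.  -0.7 -2.2]
18.43 [0.4914 0.2087 0.1799] tip 0.0531 [-1.6 -1.6  3.5]
18.43 [0.4914 0.2087 0.1799] tip 0.0531 [-1.6 -1.6  3.5]
18.43 [0.4914 0.2087 0.1799] tip 0.0531 [-1.6 -1.6  3.5]
18.43 [0.4914 0.2087 0.1799] tip 0.0531 [-1.6 -1.6  3.5]
```

Shoulder seated: z stopped at tip 0.0531, which puts the ring top at 0.151 and matches vision. I'm building up to about 10 N (reading about 8 plus 2.1 rod weight) and holding.

```bash
python3 -m inch '[{"ax":0,"ay":0,"az":0,"x":0,"y":0.4,"z":0,"hand":1}]' >/dev/null; python3 g.py 7 &&
python3 -m inch '[{"ax":0,"ay":0,"az":0,"x":0,"y":0.4,"z":0,"hand":1}]' >/dev/null; python3 g.py 7 &&
python3 -m inch '[{"ax":0,"ay":0,"az":0,"x":0,"y":0.4,"z":0,"hand":1}]' >/dev/null; python3 g.py 7 &&
python3 -m inch '[{"ax":0,"ay":0,"az":0,"x":0,"y":0.3,"z":0,"hand":1}]' >/dev/null; python3 g.py 7
python3 -m inch '[{"ax":0,"ay":0,"az":0,"x":0,"y":0,"z":0,"hand":1},{"ax":0,"ay":0,"az":0,"x":0,"y":0,"z":0,"hand":1}]' >/dev/null; python3 g.py 9
```

```text
18.52 [0.4914 0.2087 0.1799] tip 0.0531 [-3.3 -1.7  4.2]
18.6 [0.4915 0.2087 0.1799] tip 0.0531 [-3.  -1.3  6.4]
18.68 [0.4915 0.2087 0.1799] tip 0.0531 [-4.4 -2.4  9.3]
18.68 [0.4915 0.2087 0.1799] tip 0.0531 [-4.4 -2.4  9.3]
18.85 [0.4915 0.2087 0.1799] tip 0.0531 [-3.7 -1.   6.3]
```

```bash
python3 -m inch '[{"ax":0,"ay":0,"az":0,"x":0,"y":0.4,"z":0,"hand":1},{"ax":0,"ay":0,"az":0,"x":0,"y":0,"z":0,"hand":1},{"ax":0,"ay":0,"az":0,"x":0,"y":0,"z":0,"hand":1}]' >/dev/null; python3 g.py 13
python3 -m inch '[{"ax":0,"ay":0,"az":0,"x":0,"y":0,"z":0,"hand":1},{"ax":0,"ay":0,"az":0,"x":0,"y":0,"z":0,"hand":1},{"ax":0,"ay":0,"az":0,"x":0,"y":0,"z":0,"hand":1}]' >/dev/null; python3 g.py 13
python3 -m inch '[{"ax":0,"ay":0,"az":0,"x":0,"y":0,"z":0,"hand":1},{"ax":0,"ay":0,"az":0,"x":0,"y":0,"z":0,"hand":1},{"ax":0,"ay":0,"az":0,"x":0,"y":0,"z":0,"hand":1}]' >/dev/null; python3 g.py 13
python3 -m inch '[{"ax":0,"ay":0,"az":0,"x":0,"y":0,"z":0,"hand":1},{"ax":0,"ay":0,"az":0,"x":0,"y":0,"z":0,"hand":1},{"ax":0,"ay":0,"az":0,"x":0,"y":0,"z":0,"hand":1}]' >/dev/null; python3 g.py 13
```

```text
19.1 [0.4915 0.2087 0.1798] tip 0.053 [-3.6 -2.3  8.2]
19.35 [0.4915 0.2087 0.1799] tip 0.0531 [-5.  -2.7  7.6]
19.6 [0.4915 0.2087 0.1799] tip 0.0531 [-4.1 -2.5  9.1]
19.85 [0.4915 0.2087 0.1799] tip 0.0531 [-4.1 -1.5  7.6]
```

Held for about 1 s at about 10 N. Withdrawing.

```bash
python3 -m inch '[{"ax":0,"ay":0,"az":0,"x":0,"y":-3,"z":0,"hand":1},{"ax":0,"ay":0,"az":0,"x":0,"y":-5,"z":0,"hand":1},{"ax":0,"ay":0,"az":0,"x":0,"y":-8,"z":0,"hand":1},{"ax":0,"ay":0,"az":0,"x":0,"y":-8,"z":0,"hand":1},{"ax":0,"ay":0,"az":0,"x":0,"y":-8,"z":0,"hand":1}]' >/dev/null; python3 g.py 13 &&
python3 -m inch '[{"ax":0,"ay":0,"az":0,"x":0,"y":-10,"z":0,"hand":1},{"ax":0,"ay":0,"az":0,"x":0,"y":-10,"z":0,"hand":1},{"ax":0,"ay":0,"az":0,"x":0,"y":-10,"z":0,"hand":1},{"ax":0,"ay":0,"az":0,"x":0,"y":-10,"z":0,"hand":1},{"ax":0,"ay":0,"az":0,"x":0,"y":-10,"z":0,"hand":1}]' >/dev/null; python3 g.py 13 &&
python3 -m inch '[{"ax":0,"ay":0,"az":0,"x":0,"y":-12,"z":0,"hand":1},{"ax":0,"ay":0,"az":0,"x":0,"y":-14,"z":0,"hand":1},{"ax":0,"ay":0,"az":0,"x":0,"y":-16,"z":0,"hand":1},{"ax":0,"ay":0,"az":0,"x":0,"y":-14,"z":0,"hand":1},{"ax":0,"ay":0,"az":0,"x":0,"y":-8,"z":0,"hand":1}]' >/dev/null
python3 -m inch '[{"ax":0,"ay":0,"az":0,"x":0,"y":0,"z":0,"hand":1},{"ax":0,"ay":0,"az":0,"x":0,"y":0,"z":0,"hand":1}]' >/dev/null; python3 g.py 13
python3 -c "
from h import *
rep(.5466,-.2156,.322)"
```

```text
20.27 [0.4913 0.2086 0.2104] tip 0.0836 [ 0.7 -0.  -2. ]
20.68 [0.4915 0.2086 0.2612] tip 0.1344 [ 0.4  1.2 -2.5]
21.27 [0.4915 0.2085 0.3242] tip 0.1974 [-0.6  0.3 -3.3]
t 21.27 pos [0.4915 0.2085 0.3242] F [-0.6  0.3 -3.3] open 0.236 tool-y [ 0.001  0.    -1.   ] need mm [-362.8    2.2 -226.5]
```

Back to the stand, with the pick-up pose as reference.

```bash
python3 -m inch '[{"ax":0,"ay":0,"az":0,"x":-8,"y":0,"z":-5,"hand":1},{"ax":0,"ay":0,"az":0,"x":-16,"y":0,"z":-10,"hand":1},{"ax":0,"ay":0,"az":0,"x":-26,"y":0,"z":-16,"hand":1},{"ax":0,"ay":0,"az":0,"x":-26,"y":0,"z":-16,"hand":1},{"ax":0,"ay":0,"az":0,"x":-26,"y":0,"z":-16,"hand":1}]' |sed -n 1,2p
python3 -m inch '[{"ax":0,"ay":0,"az":0,"x":-26,"y":0,"z":-16,"hand":1},{"ax":0,"ay":0,"az":0,"x":-26,"y":0,"z":-16,"hand":1},{"ax":0,"ay":0,"az":0,"x":-26,"y":0,"z":-16,"hand":1},{"ax":0,"ay":0,"az":0,"x":-26,"y":0,"z":-16,"hand":1},{"ax":0,"ay":0,"az":0,"x":-26,"y":0,"z":-16,"hand":1}]' |sed -n 1,2p
python3 -m inch '[{"ax":0,"ay":0,"az":0,"x":-26,"y":0,"z":-16,"hand":1},{"ax":0,"ay":0,"az":0,"x":-26,"y":0,"z":-16,"hand":1},{"ax":0,"ay":0,"az":0,"x":-26,"y":0,"z":-16,"hand":1},{"ax":0,"ay":0,"az":0,"x":-26,"y":0,"z":-16,"hand":1},{"ax":0,"ay":0,"az":0,"x":-16,"y":0,"z":-11,"hand":1}]' |sed -n 1,2p
python3 -m inch '[{"ax":0,"ay":0,"az":0,"x":-8,"y":0,"z":-5,"hand":1},{"ax":0,"ay":0,"az":0,"x":-2,"y":0,"z":-2,"hand":1},{"ax":0,"ay":0,"az":0,"x":0,"y":0,"z":0,"hand":1},{"ax":0,"ay":0,"az":0,"x":0,"y":0,"z":0,"hand":1},{"ax":0,"ay":0,"az":0,"x":0,"y":0,"z":0,"hand":1}]' >/dev/null
python3 -c "
from h import *
rep(.5466,-.2156,.260)"
```

```text
time: 21.68
eef_pos: [0.5057, 0.088, 0.3222]
time: 22.1
eef_pos: [0.5242, -0.0639, 0.3223]
time: 22.52
eef_pos: [0.5423, -0.2055, 0.3219]
t 22.93 pos [ 0.5455 -0.213   0.3237] F [ 0.3 -0.6 -2.6] open 0.234 tool-y [-0.     0.001 -1.   ] need mm [-2.  63.7 -2.1]
```

```bash
python3 -m inch '[{"ax":0,"ay":0,"az":0,"x":-2,"y":10,"z":-2,"hand":1},{"ax":0,"ay":0,"az":0,"x":0,"y":18,"z":0,"hand":1},{"ax":0,"ay":0,"az":0,"x":0,"y":18,"z":0,"hand":1},{"ax":0,"ay":0,"az":0,"x":0,"y":16,"z":0,"hand":1},{"ax":0,"ay":0,"az":0,"x":0,"y":10,"z":0,"hand":1}]' >/dev/null
python3 -m inch '[{"ax":0,"ay":0,"az":0,"x":0,"y":4,"z":0,"hand":1},{"ax":0,"ay":0,"az":0,"x":0,"y":0,"z":0,"hand":1},{"ax":0,"ay":0,"az":0,"x":0,"y":0,"z":0,"hand":1},{"ax":0,"ay":0,"az":0,"x":0,"y":0,"z":0,"hand":1}]' >/dev/null
python3 - <<'E'
from h import *
rep(.5466,-.2156,.1328)
c=cam('scene');save(c,'pics/s6.png',(130,100,250,240),4.2)
z=get_state()['eef_pos'];print('tip px',proj(c,(z[0],z[1],z[2]-.1268)),'hole px',proj(c,(.546,-.215,.104)))
E
```

```text
t 23.68 pos [ 0.5473 -0.2172  0.2493] F [-1.   0.6 -1.8] open 0.233 tool-y [ 0.002 -0.001 -1.   ] need mm [  1.2 116.5   1.6]
tip px (np.float64(183.43405289913466), np.float64(173.31772460474176)) hole px (np.float64(186.49475751835877), np.float64(179.58601263118652))
```

View pics/s6.png

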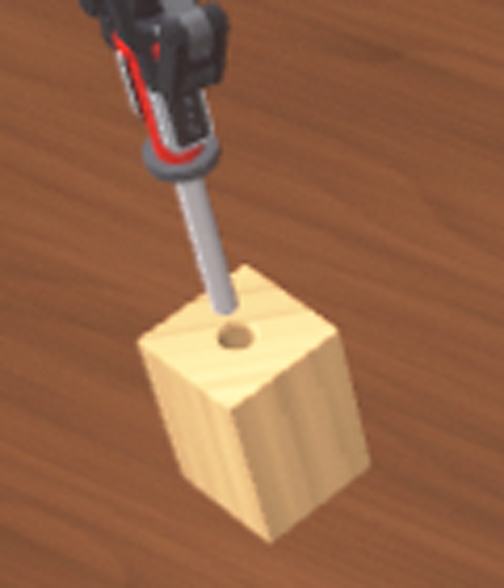

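The stand hole is at crop (235,336), i.e. px (186.0,180.0). The rod tip is at (225,308), matching the prediction. I'm casting the hole and lowering with the guard.

```bash
python3 - <<'E'
from h import *
c=np.load('scene.npy',allow_pickle=True).item();p=ray(c,186.0,180.0,.104);print(p);rep(p[0],p[1],.1328);rep(.5466,-.2156,.1328)
E
python3 -m inch '[{"ax":0,"ay":0,"az":0,"x":1,"y":4,"z":1,"hand":1},{"ax":0,"ay":0,"az":0,"x":0,"y":4,"z":0,"hand":1},{"ax":0,"ay":0,"az":0,"x":0,"y":4,"z":0,"hand":1},{"ax":0,"ay":0,"az":0,"x":0,"y":0,"z":0,"hand":1}]' >/dev/null; python3 g.py 4
```

```text
[ 0.54743458 -0.21520175  0.104     ]
t 23.73 pos [ 0.5472 -0.2172  0.2494] F [-0.3 -0.2 -1. ] open 0.234 tool-y [ 0.002 -0.001 -1.   ] need mm [  2.  116.6   1. ]
t 23.73 pos [ 0.5472 -0.2172  0.2494] F [-0.3 -0.2 -1. ] open 0.234 tool-y [ 0.002 -0.001 -1.   ] need mm [  1.2 116.6   1.6]
24.07 [ 0.5455 -0.2152  0.2344] tip 0.1076 [-0.2 -0.3 -2.7]
```

```bash
python3 -m inch '[{"ax":0,"ay":0,"az":0,"x":0.2,"y":1,"z":-0.7,"hand":1},{"ax":0,"ay":0,"az":0,"x":0,"y":1,"z":0,"hand":1}]' >/dev/null; python3 g.py 4 && 
python3 -m inch '[{"ax":0,"ay":0,"az":0,"x":0,"y":1,"z":0,"hand":1},{"ax":0,"ay":0,"az":0,"x":0,"y":1,"z":0,"hand":1}]' >/dev/null; python3 g.py 4 && 
python3 -m inch '[{"ax":0,"ay":0,"az":0,"x":0,"y":1,"z":0,"hand":1},{"ax":0,"ay":0,"az":0,"x":0,"y":1,"z":0,"hand":1}]' >/dev/null; python3 g.py 4 && 
python3 -m inch '[{"ax":0,"ay":0,"az":0,"x":0,"y":2,"z":0,"hand":1},{"ax":0,"ay":0,"az":0,"x":0,"y":2,"z":0,"hand":1}]' >/dev/null; python3 g.py 4 && 
python3 -m inch '[{"ax":0,"ay":0,"az":0,"x":0,"y":3,"z":0,"hand":1},{"ax":0,"ay":0,"az":0,"x":0,"y":4,"z":0,"hand":1},{"ax":0,"ay":0,"az":0,"x":0,"y":4,"z":0,"hand":1}]' >/dev/null; python3 g.py 4 && 
python3 -m inch '[{"ax":0,"ay":0,"az":0,"x":0,"y":5,"z":0,"hand":1},{"ax":0,"ay":0,"az":0,"x":0,"y":5,"z":0,"hand":1},{"ax":0,"ay":0,"az":0,"x":0,"y":5,"z":0,"hand":1}]' >/dev/null; python3 g.py 4 && 
python3 -m inch '[{"ax":0,"ay":0,"az":0,"x":0,"y":5,"z":0,"hand":1},{"ax":0,"ay":0,"az":0,"x":0,"y":5,"z":0,"hand":1},{"ax":0,"ay":0,"az":0,"x":0,"y":5,"z":0,"hand":1}]' >/dev/null; python3 g.py 4 && 
python3 -m inch '[{"ax":0,"ay":0,"az":0,"x":0,"y":5,"z":0,"hand":1},{"ax":0,"ay":0,"az":0,"x":0,"y":5,"z":0,"hand":1},{"ax":0,"ay":0,"az":0,"x":0,"y":5,"z":0,"hand":1}]' >/dev/null; python3 g.py 4 && 
python3 -m inch '[{"ax":0,"ay":0,"az":0,"x":0,"y":5,"z":0,"hand":1},{"ax":0,"ay":0,"az":0,"x":0,"y":5,"z":0,"hand":1},{"ax":0,"ay":0,"az":0,"x":0,"y":5,"z":0,"hand":1}]' >/dev/null; python3 g.py 4
```

```text
24.23 [ 0.5469 -0.2158  0.2337] tip 0.1069 [-0.2  0.1 -2.9]
24.4 [ 0.5469 -0.2158  0.2319] tip 0.1051 [-0.   1.  -1.9]
24.57 [ 0.5468 -0.2157  0.2298] tip 0.103 [ 0.3 -0.5 -2.6]
24.73 [ 0.5468 -0.2157  0.2258] tip 0.099 [-0.3 -0.2 -2.2]
24.98 [ 0.5468 -0.2157  0.2144] tip 0.0876 [-0.5  0.4 -3.2]
25.23 [ 0.5467 -0.2156  0.1991] tip 0.0723 [-0.5 -0.3 -3.6]
25.48 [ 0.5468 -0.2157  0.1843] tip 0.0575 [ 0.3 -0.6 -2.4]
25.73 [ 0.5468 -0.2157  0.1693] tip 0.0425 [-0.4 -0.5 -1.5]
25.98 [ 0.5468 -0.2157  0.1544] tip 0.0276 [-0.8  0.3 -1.7]
```

In the hole without contact. 21.6 mm left to seat.

```bash
python3 -m inch '[{"ax":0,"ay":0,"az":0,"x":0,"y":5,"z":0,"hand":1},{"ax":0,"ay":0,"az":0,"x":0,"y":5,"z":0,"hand":1},{"ax":0,"ay":0,"az":0,"x":0,"y":4,"z":0,"hand":1}]' >/dev/null; python3 g.py 4 && 
python3 -m inch '[{"ax":0,"ay":0,"az":0,"x":0,"y":3,"z":0,"hand":1},{"ax":0,"ay":0,"az":0,"x":0,"y":2,"z":0,"hand":1},{"ax":0,"ay":0,"az":0,"x":0,"y":1,"z":0,"hand":1}]' >/dev/null; python3 g.py 2 && 
python3 -m inch '[{"ax":0,"ay":0,"az":0,"x":0,"y":0.7,"z":0,"hand":1},{"ax":0,"ay":0,"az":0,"x":0,"y":0.5,"z":0,"hand":1}]' >/dev/null; python3 g.py 1 && 
python3 -m inch '[{"ax":0,"ay":0,"az":0,"x":0,"y":0.5,"z":0,"hand":1},{"ax":0,"ay":0,"az":0,"x":0,"y":0.5,"z":0,"hand":1}]' >/dev/null; python3 g.py 1 && 
python3 -m inch '[{"ax":0,"ay":0,"az":0,"x":0,"y":0.5,"z":0,"hand":1},{"ax":0,"ay":0,"az":0,"x":0,"y":0.5,"z":0,"hand":1}]' >/dev/null; python3 g.py 1
```

```text
26.23 [ 0.5467 -0.2156  0.1401] tip 0.0133 [-0.6  0.3 -1.8]
26.48 [ 0.5467 -0.2156  0.1345] tip 0.0077 [-1.5 -0.3 -1.9]
26.65 [ 0.5469 -0.2158  0.1338] tip 0.007 [ 0.5 -0.9 -2.7]
26.82 [ 0.547  -0.2158  0.1329] tip 0.0061 [-0.5 -0.   0.9]
26.98 [ 0.547  -0.2158  0.1328] tip 0.006 [-2.6  1.6  6. ]
```

Seated at tip 0.006. I'm easing off, opening, and then rising.

```bash
python3 -m inch '[{"ax":0,"ay":0,"az":0,"x":0,"y":-0.6,"z":0,"hand":1},{"ax":0,"ay":0,"az":0,"x":0,"y":0,"z":0,"hand":0.3},{"ax":0,"ay":0,"az":0,"x":0,"y":0,"z":0,"hand":0},{"ax":0,"ay":0,"az":0,"x":0,"y":0,"z":0,"hand":-0.5},{"ax":0,"ay":0,"az":0,"x":0,"y":0,"z":0,"hand":-1}]'
python3 -m inch '[{"ax":0,"ay":0,"az":0,"x":0,"y":0,"z":0,"hand":-1},{"ax":0,"ay":0,"az":0,"x":0,"y":0,"z":0,"hand":-1},{"ax":0,"ay":0,"az":0,"x":0,"y":0,"z":0,"hand":-1},{"ax":0,"ay":0,"az":0,"x":0,"y":0,"z":0,"hand":-1},{"ax":0,"ay":0,"az":0,"x":0,"y":0,"z":0,"hand":-1}]'
python3 -m inch '[{"ax":0,"ay":0,"az":0,"x":0,"y":0,"z":0,"hand":-1},{"ax":0,"ay":0,"az":0,"x":0,"y":0,"z":0,"hand":-1},{"ax":0,"ay":0,"az":0,"x":0,"y":0,"z":0,"hand":-1}]'
```

```text
time: 27.4
eef_pos: [0.5469, -0.2158, 0.1322]
tcp_rot: [0.595, 0.382, -0.382, -0.595]
contact_force: [-0.5, 0.2, -0.2]
opening: 0.763
time: 27.82
eef_pos: [0.5468, -0.2157, 0.1322]
tcp_rot: [0.595, 0.382, -0.382, -0.595]
contact_force: [0.8, 0.7, 0.3]
opening: 1.0
time: 28.07
eef_pos: [0.5468, -0.2157, 0.1322]
tcp_rot: [-0.595, -0.382, 0.382, 0.595]
contact_force: [-0.3, -0.3, -0.2]
opening: 1.001
```

```bash
python3 -m inch '[{"ax":0,"ay":0,"az":0,"x":0,"y":-6,"z":0,"hand":-1},{"ax":0,"ay":0,"az":0,"x":0,"y":-15,"z":0,"hand":-1},{"ax":0,"ay":0,"az":0,"x":0,"y":-25,"z":0,"hand":-1},{"ax":0,"ay":0,"az":0,"x":0,"y":-30,"z":0,"hand":-1},{"ax":0,"ay":0,"az":0,"x":0,"y":-30,"z":0,"hand":-1}]' |tail -2
python3 -m inch '[{"ax":0,"ay":0,"az":0,"x":0,"y":-30,"z":0,"hand":-1},{"ax":0,"ay":0,"az":0,"x":0,"y":-20,"z":0,"hand":-1},{"ax":0,"ay":0,"az":0,"x":-15,"y":0,"z":15,"hand":-1},{"ax":0,"ay":0,"az":0,"x":-25,"y":0,"z":25,"hand":-1},{"ax":0,"ay":0,"az":0,"x":-25,"y":0,"z":25,"hand":-1}]' |tail -2
python3 -m inch '[{"ax":0,"ay":0,"az":0,"x":-15,"y":0,"z":15,"hand":-1},{"ax":0,"ay":0,"az":0,"x":0,"y":0,"z":0,"hand":-1},{"ax":0,"ay":0,"az":0,"x":0,"y":0,"z":0,"hand":-1}]'|head -2
python3 - <<'E'
from h import *
a=cam('scene');b=cam('top');L=[]
for c,(u,v) in((a,(190,185)),(a,(385,265)),(b,(478,245)),(b,(238,268))):
    im=cv2.cvtColor(c['img'],cv2.COLOR_RGB2BGR)[v-45:v+45,u-60:u+60];L.append(cv2.resize(im,(400,300),interpolation=cv2.INTER_CUBIC))
cv2.imwrite('pics/f.png',np.vstack([np.hstack(L[:2]),np.hstack(L[2:])]))
for n,c in(('scene',a),('top',b)):
    o=np.load(n+'.npy',allow_pickle=True).item()['img'];d=(np.abs(o.astype(int)-c['img']).max(2)>50).astype(np.uint8)
    _,_,st,_=cv2.connectedComponentsWithStats(d);print(n,[s.tolist() for s in st[1:] if s[4]>25])
E
```

```text
contact_force: [1.1, 0.6, 0.4]
opening: 0.999
contact_force: [-0.6, -1.0, -0.4]
opening: 0.999
time: 29.15
eef_pos: [0.4402, -0.2556, 0.289]
scene [[144, 0, 60, 84, 2521], [392, 0, 91, 97, 3464], [350, 3, 27, 49, 491], [380, 9, 33, 39, 829], [375, 22, 4, 13, 39], [636, 138, 4, 9, 26], [636, 158, 4, 15, 41], [365, 258, 15, 11, 107]]
top [[511, 245, 129, 127, 6400], [236, 265, 6, 8, 34], [622, 273, 18, 16, 78], [528, 280, 112, 136, 2368], [623, 311, 17, 37, 342], [619, 356, 21, 52, 596], [533, 399, 107, 81, 5301], [469, 415, 85, 65, 2384], [254, 468, 16, 12, 56]]
```

View pics/f.png

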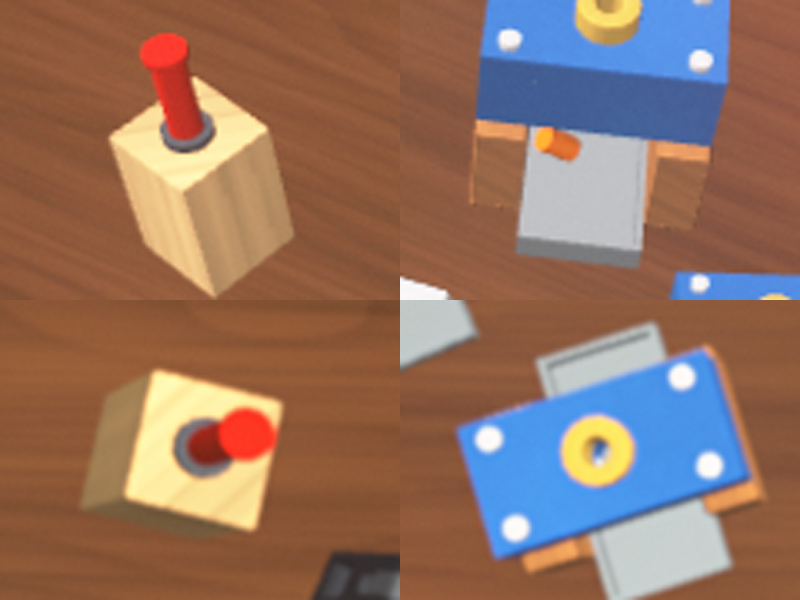

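The rod is upright and fully down in its stand (165,50 / 245,435), and the plug is in the tray (555,143). The image differences show only the arm, the plug and the emptied bore, so the bystanders have not moved. Handing in.

```bash
python3 -c "
from plant import sign_off
print(sign_off())"
```

```text
the job is handed in; nothing more can be done
None
```

The job is done and handed in at about 29 s of the 72 s allowed; `sign_off` reports no verdict, so the result below rests on my own checks.

- **Driving the plug:** The rod went through the ring of the larger blue socket and pushed the plug out. The highest push I read was about 19 N, counting the rod's weight. Force was only sampled at the end of each short move, so brief peaks between samples were not seen. A side force of up to about 6 N built up during the push, and I eased it with a 1–2 mm sideways shift.
- **Shoulder on the ring:** It seated with the tip 53 mm above the table, which puts the ring top at about 151 mm, close to the 148 mm estimated from the pictures. I held it there for about 1 s at about 10 N.
- **Returning the rod:** It went back into the stand without side contact and seated with the tip at 6 mm, its starting height. I then released it and moved the arm clear.

The last pictures show the rod upright with its shoulder on the stand and the plug lying in the catch tray. The jar, mug, hammer and firewood show no change. The first batch of move calls was refused because every row needs all its keys; nothing moved, and no check failed or disagreed after that.

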